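# Shim the rocking stirrer with a wedge and press-test it

### The arm

A 6-joint arm with a two-finger parallel gripper is mounted at the origin on a cart in front of the work surface, level with it; the furniture and walls round the work are solid. World frame = base frame: x ahead of the robot, y to its left, z up, the work surface at z = 0. Lengths are in m, angles in rad, forces in N, time in s.
With the tool pointing down it reaches from about 0.35 to 0.775 m from the base axis. Payload 7.3 kg.
Tool frame: the origin (TCP) lies on the centre line of the jaws, within the pads' length; the fingertips stand 11 mm ahead of it and the grasp point (between the pads) lies 8 mm behind it; y points along the fingers, z is the direction in which the jaws open and shut, and the axes are right-handed (so a half turn about y gives the same grasp; the last joint's range is limited). The gripper opens to 92 mm and grips with 3 to 60 N. Pads are 19 mm wide; open, the fingers measure 130 mm over their backs; the gripper's body (75 mm by 190 mm) begins 47 mm behind the grasp point.
Start: joints at [-1.49, 0.342, 1.524, -0, 1.275, -0.146], TCP at [0.118, -0.512, 0.238] pointing down, gripper open.
Joint ranges: [-2.53, 2.53], [-0.77, 2.02], [0.04, 2.7], [-1, 4.14], [0.28, 2.66], [-3.11, 3.11]. Speed limits (rad/s): [2.57, 2.57, 3.14, 3.14, 3.14, 3.14].

### API

Orientations are given as [roll, pitch, yaw] about the fixed x, y, z axes, in that order (R = Rz(yaw) Ry(pitch) Rx(roll)).
In Python, from cell import robot, cams gives the robot as it stands.
- The arm moves only by the tool apply_moves, never from a script. Its argument "plan" is a list of rows, each a list of 7 numbers: the shift along the tool's x, y, z in m, then the turn, a rotation vector about the tool's x, y, z in degrees, then the gripper command: -1 is fully open, 1 is shut, values between are in proportion. A call has exactly 5 rows; each row is the pose to reach, as a shift and turn from the pose commanded when the call began, along the tool's axes at that moment; what a row does not reach only later rows make up. A row lasts 1/8 s, in which the tool goes at most 62.5 mm and 10.7 degrees, less where a joint would pass 70% of its speed; a pose out of reach is approached as far as the arm can. A call with a gripper value outside its range is refused whole. The fingers move at their own pace and stop on an object; "squeeze" is the grip in N (left out, the last holds). Time passes only in rows, so rows that repeat a pose let the fingers close, or fill a call up. It gives the time, the measured TCP pose, the force and the opening at its end, in the units of the state.
- robot.observe(): the state, without advancing time (a new reading comes with each control period).
- cams.read_camera(name): name is "scene" or "top" or "wrist"; returns the picture (400x640x3 uint8, blue, green, red); there is no depth.
- cams.calibration(name): a dict with "fx", "fy", "cx", "cy" (pixels), "extrinsics" (4x4, takes a point from world to camera coordinates); the wrist camera has in their place "T_tool_cam" (4x4, takes a point from camera to tool coordinates, whose origin is the TCP and whose axes are the tool frame's). Camera axes: x right, y up, looking along -z (the intrinsics and any distortion apply to the point x, -y, -z); pixel columns grow to the right and rows downward; lengths in m; the calibration is good to about 2 mm. A picture is of the moment at which its call begins: read the wrist's pose just before it. calibration takes no time and is no camera call.
- robot.hand_in(): hands the job in, once; it reports no verdict.
The state is a dict: "time": time; "qpos": joint angles; "qvel": joint speeds; "joint_efforts": joint torques, N m; "tool_pos": TCP position; "tool_rot": TCP orientation; "contact_force": force on the tool from outside, world axes, zero at the start; "torque": the same for the moment, N m; "opening": finger opening in m.
Only numpy, scipy, OpenCV 4.12 (cv2) and the standard library are available. Lean on these libraries where they do the work, as an engineer would, in place of code of your own. Each camera call takes 0.05 s, during which the arm holds its last target. There are 200 camera calls.

### The job

The small grey magnetic stirrer rocks because its front-left foot is screwed in too far. Without gripping or picking up anything, push the orange wedge thin edge first under that foot, just far enough that the stirrer stands level with the diagonally opposite foot firmly down on the bench; then press down with the fingertips on the plate's back-right corner to feel that it no longer gives, and back away. Leave the stirrer where it stands with the beaker on it, and do not disturb the other things.

Things in the scene. Friction and masses are not known exactly. Their poses are not given: they have to be found in the camera images.
- stirrer: Stirrer: grey box 130 x 130 mm on four rubber feet, about 1.3 kg, loose; underside 16 mm, white plate 64 mm above the bench when level. x axis from the front panel (speed knob stands 15 mm out of it, right half) to the back, y to its left, z up; origin amid the feet, at bench height when level. At first it leans 3 to 6 degrees toward the short front-left foot, back-right foot in the air.
- far_foot: The back-right foot, diagonally opposite the short one: same domed rubber foot; origin at its lowest point, 48 mm behind and 48 mm right of the stirrer's centre. Hangs off the bench until the short foot has been shimmed.
- short_foot: The short front-left foot: domed black rubber foot 20 mm in diameter (dome radius 10 mm); origin at its lowest point, 48 mm in front of and 48 mm left of the stirrer's centre. It is 3.5 to 7 mm shorter than the other three and stays so: its thread is stiff.
- test_corner (a point): Point to press: top of the white plate at its back-right corner, above the back-right foot (46 mm behind and 46 mm right of the centre, 64 mm above the bench when level).
- wedge: Orange wedge 90 x 46 mm, 52 g, loose; origin at the centre of its underside, x axis toward the thin edge (x = +45 mm, 1.2 mm thick), z up. Top slopes evenly (8.7 degrees) up to the heel (x = -45 mm, upright face 14 mm high to push on). Friction 0.4: it stays where left. Pushing it under the foot takes under 2 N until the far foot is down, then 3 to 10 N.
- wedge_heel (a point): Middle of the wedge's upright heel face, 7 mm above the bench.
- beaker: Glass beaker, 54 mm across and 70 mm high, standing loose near the middle of the stirrer's plate; origin at the centre of its underside.
- petri_dish: Closed petri dish 64 x 14 mm, bystander behind the stirrer or left of the bag sealer; origin under its centre.
- white_tape: Roll of white tape 72 x 19 mm, bystander behind the stirrer or left of the bag sealer; origin under its centre.
- small_bottle: Small bottle with blue cap, 40 x 75 mm, bystander left of the block heater; origin under its centre.
- screwdriver: Red screwdriver 178 mm long lying on the bench, bystander.
- purple_tube: Standing tube with purple cap, 35 x 104 mm, bystander between heater and sealer; origin under its centre.
- orange_tube: Standing tube with orange cap, 35 x 104 mm, bystander between heater and sealer; origin under its centre.

How it is judged:
On the way, in this order (a step that is already met when the one before it is completed fails the run):
1. the wedge carries the short foot and the stirrer stands level with its back-right foot on the bench (angle between stirrer's own z axis and vertical below 0.015 rad and contact force between short_foot and wedge above 0.3 N and contact force between far_foot and anything else above 0.3 N), for 0.2 s.
2. the fingertips press on the plate's back-right corner with more than 3 N and the stirrer stays level (contact force between the fingers and stirrer above 3 N and horizontal distance between the grasp point and test_corner below 0.04 m and height (world z) of the grasp point above 0.05 m and angle between stirrer's own z axis and vertical below 0.015 rad), for 0.2 s.
At the end, for the whole second after the job is handed in: The stirrer is level within 0.015 rad (0.9 degree), its short foot rests on the wedge and its back-right foot on the bench (each with more than 0.3 N), within 25 mm of where it stood; the wedge lies flat on the bench, the beaker stands on the plate within 30 mm of where it was, and all is at rest (all of step 1 and height (world z) of wedge below 0.004 m and distance of stirrer from where it was at the start of the episode below 0.025 m and distance of beaker from where it was at the start of the episode below 0.03 m and angle between beaker's own z axis and vertical below 0.1 rad and linear speed of each of stirrer, wedge below 0.01 m/s); the robot touches nothing.
It fails at once if the wedge is picked up off the bench, or gripped or pressed with over 30 N (height (world z) of wedge above 0.008 m or contact force between the fingers and wedge above 30 N).
It fails at once if the stirrer is lifted off the bench (height (world z) of stirrer above 0.012 m).
It fails at once if the stirrer is shoved more than 25 mm from where it stands (distance of stirrer from where it was at the start of the episode above 0.025 m).
It fails at once if the beaker is knocked over, carried off or shifted by more than 30 mm (angle between beaker's own z axis and vertical above 0.25 rad or distance of beaker from where it was at the start of the episode above 0.03 m).
It fails at once if one of the other loose things on the bench is moved by more than 15 mm (distance of any of petri_dish, white_tape, small_bottle, screwdriver, purple_tube, orange_tube from where it was at the start of the episode above 0.015 m).
It also fails if it takes over 67 s, if anything falls off the work surface, if the arm or the gripper's body presses on something with over 40 N, if the wrist force passes 120 N, or if a joint passes its speed limit or range.

## Working session

There is one attempt and no reset: what is moved stays moved. The work goes in short steps, Python scripts to look and compute and a tool call to move; the robot and the scene stay as the last step left them, time stands still between calls to the robot, and variables do not carry over. Pictures are saved under pics/ and viewed, about 8 in all and at most 12, crops included, and the job is handed in when it is done.

Besides the shell and the picture viewer there is one more tool, called after "Emit:" as a command line: name --pt "numbers of a row" for each row, then --argument value for the rest. apply_moves: Moves the arm, as the interface text tells. Its arguments: {"type":"object","properties":{"plan":{"type":"array","items":{"type":"array","items":{"type":"number"}}},"squeeze":{"type":"number"}},"required":["plan"]}

```bash
ls; mkdir -p pics; python3 - <<'E'
from cell import robot,cams
import cv2
print(robot.observe())
for n in("scene","top"):
    cv2.imwrite(f"pics/{n}0.png",cams.read_camera(n)); print(n,cams.calibration(n))
print(cams.calibration("wrist"))
E
```

```text
pics
{'time': 0.0, 'qpos': array([-1.49004061e+00,  3.42704353e-01,  1.52500477e+00,  2.50162321e-06,
        1.27539709e+00, -1.46014185e-01]), 'qvel': array([ 0.00031641, -0.00120056,  0.00136244,  0.00012037, -0.00073534,
       -0.00048702]), 'joint_efforts': array([ 2.44075673e-04, -4.31246281e+01, -2.44221425e+01,  7.16019818e-02,
        5.59651677e-02, -1.23589075e-04]), 'tool_pos': array([ 0.11802021, -0.51116761,  0.23705876]), 'tool_rot': array([-1.57229343e+00,  2.22582595e-04, -2.91482365e+00]), 'contact_force': array([ 0.03262363, -0.33808178,  0.44786573]), 'torque': array([ 0.01590332, -0.00663341,  0.07036565]), 'opening': 0.09170309741792207}
scene {'fx': 476.4610783674475, 'fy': 476.4610783674475, 'cx': 320.33952276169816, 'cy': 200.3877469978326, 'extrinsics': array([[-0.84708399, -0.53135273,  0.01063001,  0.44567036],
       [ 0.35188113, -0.54575604,  0.76048012, -0.26608413],
       [-0.39828179,  0.64793103,  0.6492742 , -1.13009234],
       [ 0.        ,  0.        ,  0.        ,  1.        ]])}
top {'fx': 438.09888193488104, 'fy': 438.09888193488104, 'cx': 319.8500763144484, 'cy': 196.9593969166141, 'extrinsics': array([[ 0.01449265, -0.99979321,  0.01426513, -0.05389094],
       [ 0.98571187,  0.01668004,  0.16761229, -0.5136082 ],
       [-0.16781557,  0.01163216,  0.98574978, -1.28591709],
       [ 0.        ,  0.        ,  0.        ,  1.        ]])}
{'fx': 279.10019567363776, 'fy': 279.10019567363776, 'cx': 319.04397791665235, 'cy': 197.02957459433995, 'T_tool_cam': array([[ 1.77431665e-04, -9.67695449e-01, -2.52121967e-01,
        -6.81763600e-02],
       [ 9.25877231e-04,  2.52122022e-01, -9.67695008e-01,
        -1.46076066e-01],
       [ 9.99999556e-01, -6.17342527e-05,  9.40701613e-04,
         1.89036590e-04],
       [ 0.00000000e+00,  0.00000000e+00,  0.00000000e+00,
         1.00000000e+00]])}
```

View pics/scene0.png

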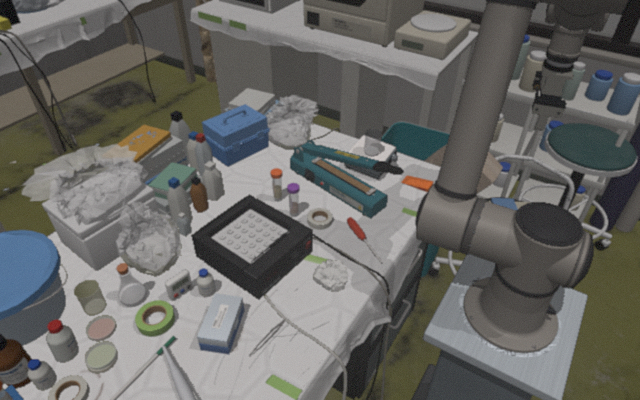

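View pics/top0.png

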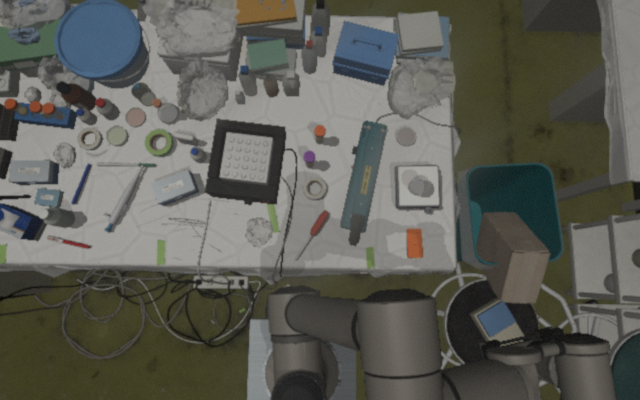

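The top view shows the stirrer at about (418,187), the wedge at (414,243) in front of it and the petri dish behind at (404,135). The sealer is to the left. Next I'll enlarge that area and compute positions.

```bash
cat > h.py <<'E'
import numpy as np,cv2
from cell import robot,cams
from scipy.spatial.transform import Rotation as R
def cam(name,st=None):
    c=cams.calibration(name); K=np.array([[c['fx'],0,c['cx']],[0,c['fy'],c['cy']],[0,0,1]])
    if name=="wrist":
        T=np.eye(4);T[:3,:3]=R.from_euler('xyz',st['tool_rot']).as_matrix();T[:3,3]=st['tool_pos']
        E=np.linalg.inv(T@c['T_tool_cam'])
    else:E=c['extrinsics']
    return K,np.diag([1,-1,-1,1])@E
def world(kc,uv,z):
    K,E=kc; d=E[:3,:3].T@np.linalg.solve(K,np.array([*uv,1.]));o=-E[:3,:3].T@E[:3,3]
    return o+d*(z-o[2])/d[2]
def proj(kc,p):
    K,E=kc;q=K@(E[:3,:3]@np.asarray(p)+E[:3,3]);return q[:2]/q[2]
E
python3 - <<'E'
from h import *
im=cv2.imread("pics/top0.png")
cv2.imwrite("pics/c1.png",cv2.resize(im[110:290,350:470],None,fx=5,fy=5,interpolation=cv2.INTER_CUBIC)[:, :][0:900:1][:900])
c=cv2.resize(im[120:270,340:480],None,fx=4,fy=4,interpolation=cv2.INTER_CUBIC);cv2.imwrite("pics/c1.png",c)
k=cam("top")
for n,uv,z in(("stir",(418,187),.064),("wedge",(414,243),.01),("edge",(414,268),0)):print(n,world(k,uv,z))
hsv=cv2.cvtColor(im,cv2.COLOR_BGR2HSV)
m=cv2.inRange(hsv,(5,150,120),(20,255,255));m[:220]=0;m[270:]=0;m[:,:390]=0;m[:,440:]=0
p=np.argwhere(m)[:,::-1].astype(np.float32);r=cv2.minAreaRect(p);print(r)
for b in cv2.boxPoints(r):print(b,world(k,b,.007))
st=robot.observe();print(R.from_euler('xyz',st['tool_rot']).as_matrix())
E
```

```text
stir [ 0.54634018 -0.34051621  0.064     ]
wedge [ 0.38176176 -0.33712848  0.01      ]
edge [ 0.30612859 -0.33775973  0.        ]
((414.5, 243.0), (26.0, 13.0), 90.0)
[408. 230.] [ 0.42172024 -0.32008559  0.007     ]
[421. 230.] [ 0.42235806 -0.36038126  0.007     ]
[421. 256.] [ 0.34263123 -0.35844202  0.007     ]
[408. 256.] [ 0.34203329 -0.31854582  0.007     ]
[[-9.74384527e-01 -1.04595941e-04  2.24888377e-01]
 [-2.24888303e-01  1.38439240e-03 -9.74383566e-01]
 [-2.09417194e-04 -9.99999036e-01 -1.37245294e-03]]
```

View pics/c1.png

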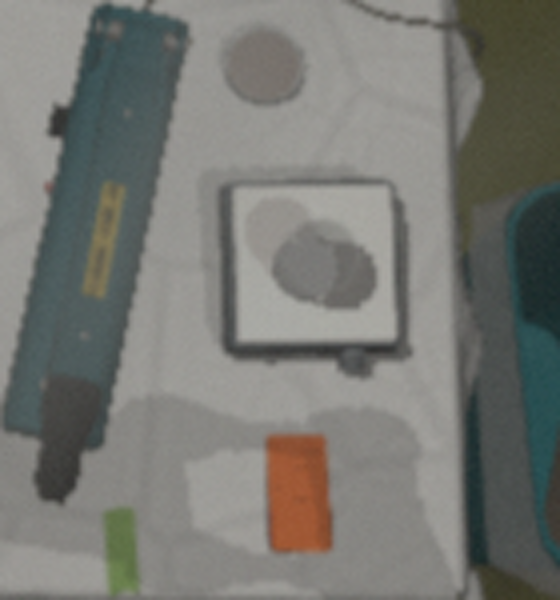

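Emit:
apply_moves --pt "-0.054 0 -0.019 0 3 0 1" --pt "-0.108 0 -0.038 0 6 0 1" --pt "-0.162 0 -0.057 0 9 0 1" --pt "-0.216 0 -0.076 0 11 0 1" --pt "-0.27 0 -0.095 0 13 0 1" --squeeze 20

```text
time: 0.72
tool_pos: [0.3611, -0.357, 0.2375]
tool_rot: [-1.571, -0.0, 3.14]
contact_force: [0.8, -0.9, 1.1]
opening: 0.0464
```

Emit:
apply_moves --pt "-0.04 0 -0.02 0 0 0 1" --pt "-0.06 0 -0.04 0 0 0 1" --pt "-0.06 0 -0.04 0 0 0 1" --pt "-0.06 0 -0.04 0 0 0 1" --pt "-0.06 0 -0.04 0 0 0 1"

```text
time: 1.35
tool_pos: [0.419, -0.319, 0.2377]
tool_rot: [-1.571, -0.0, 3.14]
contact_force: [0.0, -0.9, 0.3]
opening: 0.0005
```

```bash
cat > look.py <<'E'
import sys,pickle
from h import *
st=robot.observe();im=cams.read_camera("wrist");n=sys.argv[1]
cv2.imwrite(f"pics/{n}.png",im);pickle.dump(st,open(f"pics/{n}.pkl","wb"))
print({k:np.round(st[k],4) for k in("time","tool_pos","tool_rot","contact_force","opening")})
E
python3 look.py w1
```

```text
{'time': np.float64(1.35), 'tool_pos': array([ 0.419 , -0.319 ,  0.2377]), 'tool_rot': array([-1.5706e+00, -3.0000e-04,  3.1401e+00]), 'contact_force': array([ 0.0079, -0.9001,  0.278 ]), 'opening': np.float64(0.0005)}
```

View pics/w1.png

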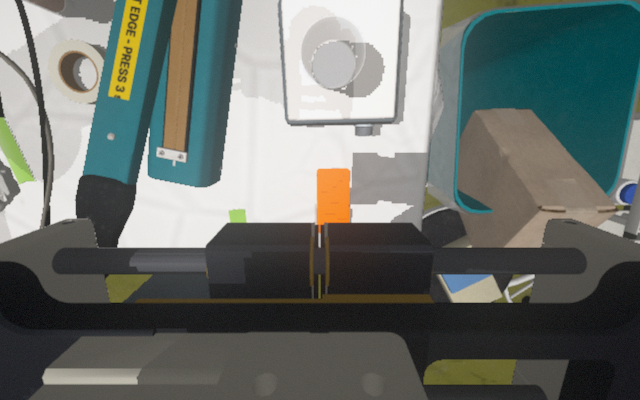

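The wrist view shows the stirrer's front edge at rows 122–126 and the knob at (364,128). The wedge top is at (317–350, 168–222) with its near end hidden. I'll check which end is thick.

```bash
python3 - <<'E'
from h import *
import pickle
a=cv2.imread("pics/scene0.png")[120:210,350:450];w=cv2.imread("pics/w1.png")[0:240,260:440]
b=cv2.imread("pics/w1.png")
a=cv2.resize(a,(420,378),interpolation=cv2.INTER_CUBIC);w=cv2.resize(w,None,fx=2,fy=2,interpolation=cv2.INTER_CUBIC)
c=np.zeros((480,790,3),np.uint8);c[:378,:420]=a;c[:480,425:785]=w;cv2.imwrite("pics/c2.png",c)
k=cam("wrist",pickle.load(open("pics/w1.pkl","rb")))
for n,uv,z in(("frontTopL",(287,123),.06),("frontTopR",(397,120),.064),("knob",(364,130),.035),("wfl",(317,169),.003),("wfr",(350,169),.003),("wl",(317,222),.01),("wr",(350,222),.01)):print(n,world(k,uv,z).round(4))
E
```

```text
frontTopL [ 0.4886 -0.283   0.06  ]
frontTopR [ 0.4916 -0.405   0.064 ]
knob [ 0.4803 -0.3735  0.035 ]
wfl [ 0.4277 -0.316   0.003 ]
wfr [ 0.4276 -0.3613  0.003 ]
wl [ 0.3531 -0.3157  0.01  ]
wr [ 0.3531 -0.3625  0.01  ]
```

View pics/c2.png

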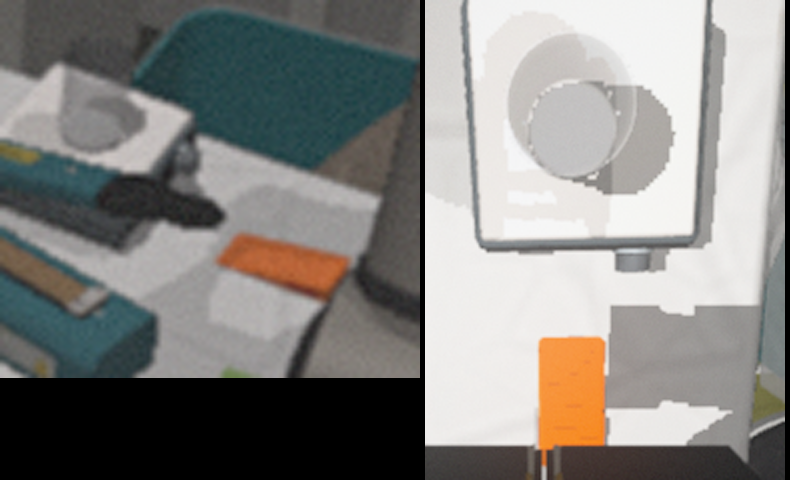

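The wedge's thick end faces the robot, so the thin edge already points at the stirrer. It only has to move about 40 mm left before the forward push. I'll check the sealer clearance for the gripper body and the stirrer position.

```bash
python3 - <<'E'
from h import *
import pickle
k=cam("wrist",pickle.load(open("pics/w1.pkl","rb")));t=cam("top")
for z in(0,.04,.07):print("sealer",z,world(k,(212,186),z).round(3),world(k,(235,60),z).round(3),"black",world(k,(135,180),z).round(3),"top",world(t,(366,231),z).round(3),world(t,(387,125),z).round(3))
for n,uv in(("FL",(397,208)),("FR",(441.5,207.5)),("BL",(396,166)),("BR",(438.5,165.5))):print(n,world(t,uv,.06).round(4))
from scipy.optimize import least_squares
def corner(p,sx,sy,z=.064):
    x,y,yaw,d=p;T=R.from_euler('z',yaw)*R.from_rotvec(d*np.array([1,-1,0])/2**.5*-1)
    return T.apply([sx*.065,sy*.065,z])+[x,y,0]
print(corner([0,0,0,.08],-1,1),corner([0,0,0,.08],1,-1))
obs=[(k,(287.,124.),-1,1,3),(k,(396.5,122),-1,-1,3),(t,(441.5,207.5),-1,-1,1),(t,(396,166),1,1,1),(t,(438.5,165.5),1,-1,1),(t,(397,208),-1,1,1)]
f=lambda p:np.concatenate([(proj(kc,corner(p,a,b))-uv)*w for kc,uv,a,b,w in obs]+[[(p[3]-.08)/.02]])
r=least_squares(f,[.55,-.345,0,.08]);print(r.x,r.fun.round(1))
x,y,yaw,d=r.x;print("foot",R.from_euler('z',yaw).apply([-.048,.048,0])+[x,y,0],"far",R.from_euler('z',yaw).apply([.046,-.046,0])+[x,y,0])
E
```

```text
sealer 0 [ 0.403 -0.168  0.   ] [ 0.566 -0.213  0.   ] black [ 0.412 -0.061  0.   ] top [ 0.417 -0.191  0.   ] [ 0.762 -0.26   0.   ]
sealer 0.04 [ 0.412 -0.184  0.04 ] [ 0.557 -0.224  0.04 ] black [ 0.42  -0.088  0.04 ] top [ 0.414 -0.186  0.04 ] [ 0.748 -0.253  0.04 ]
sealer 0.07 [ 0.419 -0.196  0.07 ] [ 0.551 -0.232  0.07 ] black [ 0.426 -0.108  0.07 ] top [ 0.411 -0.183  0.07 ] [ 0.737 -0.248  0.07 ]
FL [ 0.482 -0.277  0.06 ]
FR [ 0.4858 -0.4107  0.06  ]
BL [ 0.611  -0.2759  0.06  ]
BR [ 0.6149 -0.4057  0.06  ]
[-0.06138347  0.06861653  0.06379531] [ 0.06861653 -0.06138347  0.06379531]
[ 0.55900578 -0.33885044  0.01413782 -0.13597645] [ -6.3   1.3   6.    0.1  -1.   -0.8   2.3  -3.    1.4  -1.5   1.5  -1.8
 -10.8]
foot [ 0.51033199 -0.29153383  0.        ] far [ 0.60565151 -0.38419553  0.        ]
```

```bash
python3 - <<'E'
from h import *
import pickle
k=cam("wrist",pickle.load(open("pics/w1.pkl","rb")));t=cam("top")
from scipy.optimize import least_squares
def corner(p,sx,sy,z=.064):
    x,y,yaw,d=p;T=R.from_euler('z',yaw)*R.from_rotvec(d*np.array([-1,-1,0])/2**.5)
    return T.apply([sx*.065,sy*.065,z])+[x,y,0]
print(corner([0,0,0,.08],-1,1))
for ww in (1,3):
  obs=[(k,(287.,124.),-1,1,ww),(k,(396.5,122),-1,-1,ww),(t,(441.5,207.5),-1,-1,1),(t,(396,166),1,1,1),(t,(438.5,165.5),1,-1,1),(t,(397,208),-1,1,1)]
  f=lambda p:np.concatenate([(proj(kc,corner(p,a,b))-uv)*w for kc,uv,a,b,w in obs]+[[(p[3]-.08)/.02]])
  r=least_squares(f,[.55,-.345,0,.08]);print(r.x,r.fun.round(1))
  x,y,yaw,d=r.x;print("foot",R.from_euler('z',yaw).apply([-.048,.048,0])+[x,y,0],"far",R.from_euler('z',yaw).apply([.046,-.046,0])+[x,y,0])
E
```

```text
[-0.06840864  0.06840864  0.05644924]
[ 0.55671801 -0.34620148  0.02258691  0.10262221] [-3.3  1.5  3.   0.9 -0.5 -1.1 -0.  -1.7  0.9 -2.   0.1 -1.   1.1]
foot [ 0.50764617 -0.2992978   0.        ] far [ 0.60374518 -0.39115083  0.        ]
[ 0.56339154 -0.35050859  0.02935034  0.24144422] [-4.9  0.5  4.8  0.7 -1.1 -1.3 -0.8 -1.6  0.8 -2.7 -0.7 -0.8  8.1]
foot [ 0.5140036  -0.30393788  0.        ] far [ 0.61072165 -0.39513886  0.        ]
```

Emit:
apply_moves --pt "0.015 0.04 0.03 0 0 0 1" --pt "0.03 0.08 0.06 0 0 0 1" --pt "0.048 0.12 0.081 0 0 0 1" --pt "0.048 0.17 0.081 0 0 0 1" --pt "0.048 0.19 0.081 0 0 0 1"

```text
time: 2.02
tool_pos: [0.3697, -0.3989, 0.0449]
tool_rot: [-1.574, -0.003, 3.139]
contact_force: [0.4, -0.6, 1.3]
opening: 0.0005
```

Emit:
apply_moves --pt "0 0.02 0 0 0 0 1" --pt "0 0.032 0 0 0 0 1" --pt "0 0.032 -0.005 0 0 0 1" --pt "0 0.032 -0.01 0 0 0 1" --pt "0 0.032 -0.014 0 0 0 1"

```text
time: 2.65
tool_pos: [0.3721, -0.3852, 0.0166]
tool_rot: [-1.57, 0.001, -3.141]
contact_force: [-0.3, 0.4, -0.7]
opening: 0.0008
```

Emit:
apply_moves --pt "0 0 -0.005 0 0 0 1" --pt "0 0 -0.01 0 0 0 1" --pt "0 0 -0.015 0 0 0 1" --pt "0 0 -0.02 0 0 0 1" --pt "0 0 -0.025 0 0 0 1"

```text
time: 3.28
tool_pos: [0.3718, -0.3601, 0.0158]
tool_rot: [-1.57, 0.0, 3.142]
contact_force: [0.2, -1.0, 0.9]
opening: 0.0006
```

Emit:
apply_moves --pt "0 0 -0.005 0 0 0 1" --pt "0 0 -0.01 0 0 0 1" --pt "0 0 -0.015 0 0 0 1" --pt "0 0 -0.019 0 0 0 1" --pt "0 0 -0.019 0 0 0 1"

```text
time: 3.9
tool_pos: [0.3718, -0.3409, 0.0157]
tool_rot: [-1.571, -0.0, -3.141]
contact_force: [0.1, 0.1, 0.2]
opening: 0.0003
```

Emit:
apply_moves --pt "0 0 0.01 0 0 0 1" --pt "0 -0.03 0.02 0 0 0 1" --pt "0 -0.07 0.02 0 0 0 1" --pt "0 -0.12 0.0 0 0 0 1" --pt "0.01 -0.16 -0.02 0 0 0 1"

```text
time: 4.53
tool_pos: [0.3621, -0.3219, 0.1777]
tool_rot: [-1.569, 0.001, 3.141]
contact_force: [0.6, -0.0, 0.0]
opening: 0.0005
```

```bash
python3 look.py w2
```

```text
{'time': np.float64(4.525), 'tool_pos': array([ 0.3621, -0.3219,  0.1777]), 'tool_rot': array([-1.5692e+00,  1.3000e-03,  3.1411e+00]), 'contact_force': array([ 0.592 , -0.0265,  0.0154]), 'opening': np.float64(0.0005)}
```

View pics/w2.png

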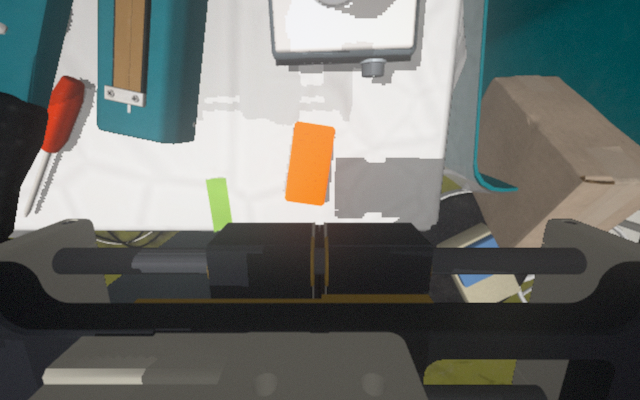

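The wedge moved left but turned a few degrees clockwise; its corners are at (296,122), (335,126), (324,205) and (286,202).

```bash
python3 - <<'E'
from h import *
import pickle
k=cam("wrist",pickle.load(open("pics/w2.pkl","rb")))
im=cv2.imread("pics/w2.png");hsv=cv2.cvtColor(im,cv2.COLOR_BGR2HSV)
m=cv2.inRange(hsv,(5,180,150),(18,255,255));m[:110]=0;m[215:]=0;m[:,:270]=0;m[:,350:]=0
r=cv2.minAreaRect(np.argwhere(m)[:,::-1].astype(np.float32));print(r)
c=[((296,122.5),.0012),((335,126),.0012),((324.5,205),.014),((286,202),.014)]
P=[world(k,a,z) for a,z in c];print(np.round(P,4))
print("thin",(P[0]+P[1])/2,"heel",(P[2]+P[3])/2,np.degrees(np.arctan2(*((P[0]+P[1]-P[2]-P[3])[1::-1]))))
print("stir",world(k,(274,60),.056),world(k,(416,56),.062),world(k,(373,68),.04))
E
```

```text
((309.2300109863281, 163.38999938964844), (39.31513977050781, 78.77169799804688), 8.130102157592773)
[[ 0.4324 -0.2963  0.0012]
 [ 0.4286 -0.3399  0.0012]
 [ 0.3402 -0.3282  0.014 ]
 [ 0.3439 -0.2839  0.014 ]]
thin [ 0.43053095 -0.31805495  0.0012    ] heel [ 0.34204859 -0.30603818  0.014     ] -7.734008562081735
stir [ 0.48515437 -0.28238739  0.056     ] [ 0.48699503 -0.40508004  0.062     ] [ 0.48151284 -0.37261882  0.04      ]
```

Emit:
apply_moves --pt "-0.02 0.04 0.02 0 0 0 1" --pt "-0.038 0.08 0.042 0 0 0 1" --pt "-0.038 0.12 0.042 0 0 0 1" --pt "-0.038 0.15 0.042 0 0 0 1" --pt "-0.038 0.165 0.042 0 0 0 1"

```text
time: 5.2
tool_pos: [0.3991, -0.3632, 0.0105]
tool_rot: [-1.573, -0.002, 3.141]
contact_force: [-24.4, 25.8, 133.4]
opening: 0.0004
```

Emit:
apply_moves --pt "0 0 -0.008 0 0 0 1" --pt "0 0 -0.014 0 0 0 1" --pt "0 0 -0.02 0 0 0 1" --pt "0 0 -0.025 0 0 0 1" --pt "0 0 -0.027 0 0 0 1"

```text
time: 5.82
tool_pos: [0.4003, -0.3369, 0.0113]
tool_rot: [-1.569, 0.001, -3.141]
contact_force: [-0.9, -3.8, 4.7]
opening: 0.0005
```

Emit:
apply_moves --pt "0 0 0.01 0 0 0 1" --pt "0 -0.03 0.02 0 0 0 1" --pt "0.02 -0.07 0.02 0 0 0 1" --pt "0.04 -0.12 0.0 0 0 0 1" --pt "0.05 -0.165 -0.02 0 0 0 1"

```text
time: 6.45
tool_pos: [0.3485, -0.315, 0.1765]
tool_rot: [-1.573, -0.001, 3.141]
contact_force: [-0.3, -0.8, 0.2]
opening: 0.0003
```

```bash
python3 look.py w3; cat > wedge.py <<'E'
import sys,pickle
from h import *
from scipy.optimize import least_squares
n=sys.argv[1];k=cam("wrist",pickle.load(open(f"pics/{n}.pkl","rb")))
im=cv2.imread(f"pics/{n}.png");hsv=cv2.cvtColor(im,cv2.COLOR_BGR2HSV)
m=cv2.inRange(hsv,(5,180,150),(18,255,255));m[220:]=0;m[:,:240]=0;m[:,400:]=0
m=cv2.morphologyEx(m,cv2.MORPH_OPEN,np.ones((3,3)))
r=cv2.minAreaRect(np.argwhere(m)[:,::-1].astype(np.float32));b=cv2.boxPoints(r);print(b.round(1).tolist())
# order: far-left, far-right, near-right, near-left
o=b[np.argsort(b[:,1])];F=o[:2][np.argsort(o[:2,0])];N=o[2:][np.argsort(-o[2:,0])]
P=[world(k,u,z) for u,z in zip([*F,*N],(.0012,.0012,.014,.014))]
t=(P[0]+P[1])/2;h=(P[2]+P[3])/2
print("thin",t.round(4),"heel",h.round(4),"len",np.hypot(*(t-h)[:2]).round(4),"yaw",np.degrees(np.arctan2(t[1]-h[1],t[0]-h[0])).round(2))
E
python3 wedge.py w2; python3 wedge.py w3
```

```text
{'time': np.float64(6.45), 'tool_pos': array([ 0.3485, -0.315 ,  0.1765]), 'tool_rot': array([-1.5729e+00, -1.4000e-03,  3.1406e+00]), 'contact_force': array([-0.2517, -0.8193,  0.2183]), 'opening': np.float64(0.0003)}
[[284.20001220703125, 199.60000610351562], [295.29998779296875, 121.5999984741211], [334.29998779296875, 127.19999694824219], [323.1000061035156, 205.1999969482422]]
thin [ 0.4304 -0.3173  0.0012] heel [ 0.3434 -0.3043  0.014 ] len 0.088 yaw -8.53
[[286.20001220703125, 191.1999969482422], [291.8999938964844, 110.9000015258789], [331.6000061035156, 113.80000305175781], [325.8999938964844, 194.0]]
thin [ 0.4292 -0.3065  0.0012] heel [ 0.3413 -0.2996  0.014 ] len 0.0882 yaw -4.45
```

Emit:
apply_moves --pt "0.015 0.02 -0.007 0 0 0 1" --pt "0.033 0.05 -0.015 0 0 0 1" --pt "0.033 0.08 -0.015 0 0 0 1" --pt "0.033 0.105 -0.015 0 0 0 1" --pt "0.033 0.13 -0.015 0 0 0 1"

```text
time: 7.12
tool_pos: [0.3164, -0.3005, 0.0444]
tool_rot: [-1.573, -0.001, 3.141]
contact_force: [0.1, -0.4, 0.1]
opening: 0.0002
```

Emit:
apply_moves --pt "0 0.01 0 0 0 0 1" --pt "0 0.018 0 0 0 0 1" --pt "0 0.025 0 0 0 0 1" --pt "0 0.029 0 0 0 0 1" --pt "0 0.029 0 0 0 0 1"

```text
time: 7.75
tool_pos: [0.3168, -0.3013, 0.0168]
tool_rot: [-1.571, 0.0, 3.141]
contact_force: [-0.3, 0.4, -0.6]
opening: 0.0004
```

Emit:
apply_moves --pt "-0.006 0 0 0 0 0 1" --pt "-0.012 0 0 0 0 0 1" --pt "-0.019 0 0 0 0 0 1" --pt "-0.026 0 0 0 0 0 1" --pt "-0.033 0 0 0 0 0 1"

```text
time: 8.38
tool_pos: [0.3503, -0.3013, 0.0167]
tool_rot: [-1.571, -0.0, -3.142]
contact_force: [0.0, 0.0, -0.8]
opening: 0.0001
```

Emit:
apply_moves --pt "-0.006 0 0 0 0 0 1" --pt "-0.012 0 0 0 0 0 1" --pt "-0.018 0 0 0 0 0 1" --pt "-0.024 0 0 0 0 0 1" --pt "-0.03 0 0 0 0 0 1"

```text
time: 9.0
tool_pos: [0.3802, -0.3013, 0.0167]
tool_rot: [-1.571, 0.0, 3.141]
contact_force: [0.6, -0.9, -1.0]
opening: 0.0004
```

```bash
python3 look.py w4
```

```text
{'time': np.float64(9.0), 'tool_pos': array([ 0.3802, -0.3013,  0.0167]), 'tool_rot': array([-1.5707,  0.    ,  3.1415]), 'contact_force': array([ 0.5705, -0.9007, -1.0129]), 'opening': np.float64(0.0004)}
```

View pics/w4.png

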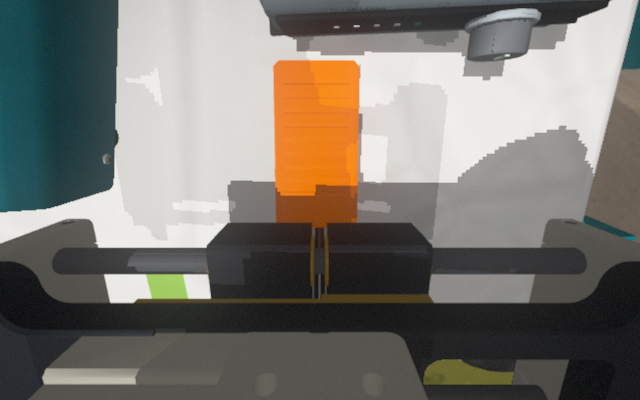

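The wedge is now square to the stirrer, thin edge at row 62 between columns 275 and 358. The stirrer's lower front-left corner is near (272,35).

```bash
python3 - <<'E'
from h import *
import pickle
k=cam("wrist",pickle.load(open("pics/w4.pkl","rb")))
print(world(k,(275,62),.0012),world(k,(358,62),.0012),"corner bottom",world(k,(272,35),.011),world(k,(606,5),.014),"foot px",proj(k,(.507,-.299,0)))
E
```

```text
[ 0.48039939 -0.27784444  0.0012    ] [ 0.48037745 -0.32194132  0.0012    ] corner bottom [ 0.49055432 -0.2782934   0.011     ] [ 0.50219749 -0.43518714  0.014     ] foot px [314.63574251   5.80052365]
```

Emit:
apply_moves --pt "-0.004 0 0 0 0 0 1" --pt "-0.008 0 0 0 0 0 1" --pt "-0.012 0 0 0 0 0 1" --pt "-0.016 0 0 0 0 0 1" --pt "-0.02 0 0 0 0 0 1"

```text
time: 9.68
tool_pos: [0.4, -0.3013, 0.0167]
tool_rot: [-1.571, -0.0, 3.141]
contact_force: [0.4, -0.6, 1.1]
opening: 0.0004
```

Emit:
apply_moves --pt "-0.002 0 0 0 0 0 1" --pt "-0.004 0 0 0 0 0 1" --pt "-0.006 0 0 0 0 0 1" --pt "-0.008 0 0 0 0 0 1" --pt "-0.01 0 0 0 0 0 1"

```text
time: 10.3
tool_pos: [0.4097, -0.3012, 0.0167]
tool_rot: [-1.571, -0.0, 3.142]
contact_force: [-3.9, 0.6, 1.1]
opening: 0.0009
```

Emit:
apply_moves --pt "-0.001 0 0 0 0 0 1" --pt "-0.002 0 0 0 0 0 1" --pt "-0.003 0 0 0 0 0 1" --pt "-0.004 0 0 0 0 0 1" --pt "-0.005 0 0 0 0 0 1"

```text
time: 10.92
tool_pos: [0.4149, -0.3013, 0.0167]
tool_rot: [-1.571, 0.0, 3.141]
contact_force: [-3.5, -0.6, 1.1]
opening: 0.0006
```

Emit:
apply_moves --pt "-0.001 0 0 0 0 0 1" --pt "-0.002 0 0 0 0 0 1" --pt "-0.003 0 0 0 0 0 1" --pt "-0.004 0 0 0 0 0 1" --pt "-0.005 0 0 0 0 0 1"

```text
time: 11.55
tool_pos: [0.4199, -0.3013, 0.0167]
tool_rot: [-1.571, 0.0, 3.141]
contact_force: [-2.4, 0.6, -0.5]
opening: 0.0005
```

Emit:
apply_moves --pt "-0.001 0 0 0 0 0 1" --pt "-0.002 0 0 0 0 0 1" --pt "-0.003 0 0 0 0 0 1" --pt "-0.004 0 0 0 0 0 1" --pt "-0.005 0 0 0 0 0 1"

```text
time: 12.18
tool_pos: [0.4249, -0.3013, 0.0167]
tool_rot: [-1.571, 0.0, 3.141]
contact_force: [-2.9, -0.5, -0.2]
opening: 0.0004
```

```bash
python3 look.py w5; python3 - <<'E'
import cv2,numpy as np
a=cv2.imread("pics/w5.png")[:230];cv2.imwrite("pics/c5.png",cv2.resize(a[:,100:640],(800,341)))
E
```

```text
{'time': np.float64(12.175), 'tool_pos': array([ 0.4249, -0.3013,  0.0167]), 'tool_rot': array([-1.5706e+00,  1.0000e-04,  3.1415e+00]), 'contact_force': array([-2.9146, -0.4784, -0.2458]), 'opening': np.float64(0.0004)}
```

View pics/c5.png

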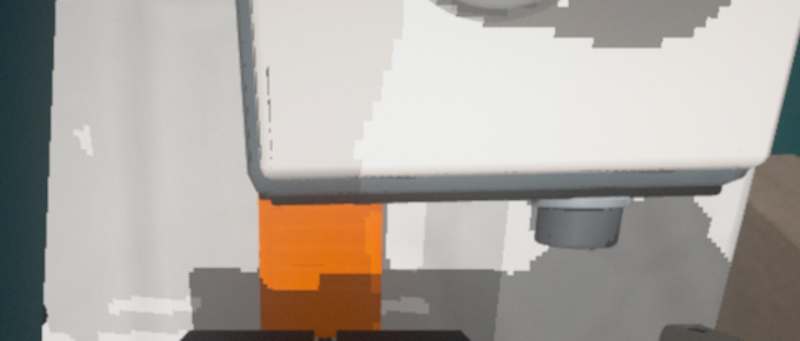

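Emit:
apply_moves --pt "-0.001 0 0 0 0 0 1" --pt "-0.002 0 0 0 0 0 1" --pt "-0.003 0 0 0 0 0 1" --pt "-0.004 0 0 0 0 0 1" --pt "-0.005 0 0 0 0 0 1"

```text
time: 12.85
tool_pos: [0.4297, -0.3013, 0.0167]
tool_rot: [-1.571, -0.0, 3.142]
contact_force: [-4.1, -0.5, 0.9]
opening: 0.0009
```

```bash
cat > force.py <<'E'
from h import *
import sys,pickle
F=[]
for i in range(6):
    st=robot.observe();im=cams.read_camera("wrist");F.append(st['contact_force'])
cv2.imwrite(f"pics/{sys.argv[1]}.png",im);pickle.dump(st,open(f"pics/{sys.argv[1]}.pkl","wb"))
print(st['time'],st['tool_pos'].round(4),np.mean(F,0).round(2),np.std(F,0).round(2))
E
python3 force.py f1
```

```text
13.1 [ 0.4299 -0.3013  0.0167] [-3.01  0.11 -0.2 ] [0.68 0.63 0.67]
```

Emit:
apply_moves --pt "-0.001 0 0 0 0 0 1" --pt "-0.002 0 0 0 0 0 1" --pt "-0.003 0 0 0 0 0 1" --pt "-0.004 0 0 0 0 0 1" --pt "-0.004 0 0 0 0 0 1"

```text
time: 13.78
tool_pos: [0.433, -0.3011, 0.0167]
tool_rot: [-1.571, -0.002, -3.141]
contact_force: [-7.2, -0.8, 2.9]
opening: 0.0002
```

```bash
python3 force.py f2
```

```text
14.025 [ 0.4329 -0.3011  0.0167] [-7.26 -0.07  2.77] [0.68 0.56 0.15]
```

Emit:
apply_moves --pt "-0.0005 0 0 0 0 0 1" --pt "-0.001 0 0 0 0 0 1" --pt "-0.0015 0 0 0 0 0 1" --pt "-0.002 0 0 0 0 0 1" --pt "-0.002 0 0 0 0 0 1"

```text
time: 14.7
tool_pos: [0.4346, -0.301, 0.0167]
tool_rot: [-1.572, -0.002, -3.141]
contact_force: [-8.3, 0.1, 4.1]
opening: 0.0003
```

```bash
python3 force.py f3;python3 - <<'E'
import cv2,numpy as np
o=[cv2.imread(f"pics/{n}.png")[85:165,230:640] for n in("w5","f1","f2","f3")]
cv2.imwrite("pics/c6.png",cv2.resize(np.vstack(o),None,fx=1.8,fy=1.8))
E
```

```text
14.95 [ 0.4346 -0.301   0.0167] [-8.33 -0.01  4.04] [0.3  0.49 0.18]
```

View pics/c6.png

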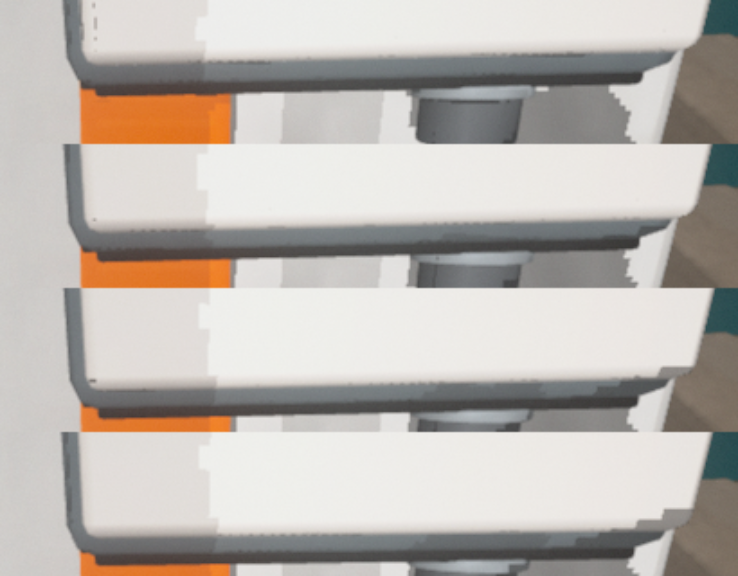

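Emit:
apply_moves --pt "0.012 0 0 0 0 0 1" --pt "0.025 0 0 0 0 0 1" --pt "0.025 -0.05 0 0 0 0 1" --pt "0.025 -0.11 0 0 0 0 1" --pt "0.025 -0.17 0 0 0 0 1"

```text
time: 15.62
tool_pos: [0.4102, -0.3012, 0.1885]
tool_rot: [-1.571, 0.001, 3.141]
contact_force: [0.5, -0.5, -0.0]
opening: 0.0007
```

Emit:
apply_moves --pt "0 -0.04 0 0 0 0 1" --pt "-0.02 -0.06 0.01 0 0 0 1" --pt "-0.04 -0.06 0.02 0 0 0 1" --pt "-0.05 -0.06 0.03 0 0 0 1" --pt "-0.05 -0.06 0.03 0 0 0 1"

```text
time: 16.25
tool_pos: [0.4607, -0.3317, 0.2463]
tool_rot: [-1.571, 0.0, 3.141]
contact_force: [-0.6, 0.3, 0.4]
opening: 0.0005
```

```bash
python3 force.py w6; cp pics/w6.png pics/w6v.png; python3 - <<'E'
from h import *
import pickle
k=cam("wrist",pickle.load(open("pics/w1.pkl","rb")))
print("beaker base",world(k,(335,65),.066),"top",world(k,(333,52),.134));print(robot.observe()['qpos'])
E
```

```text
16.5 [ 0.4603 -0.331   0.2468] [-0.06  0.04  0.25] [0.55 0.41 0.34]
beaker base [ 0.54718375 -0.33572942  0.066     ] top [ 0.54410324 -0.33044163  0.134     ]
[-7.58484193e-01  4.12984741e-01  1.38997425e+00  1.34401975e-05
  1.33851618e+00  8.12473284e-01]
```

View pics/w6v.png

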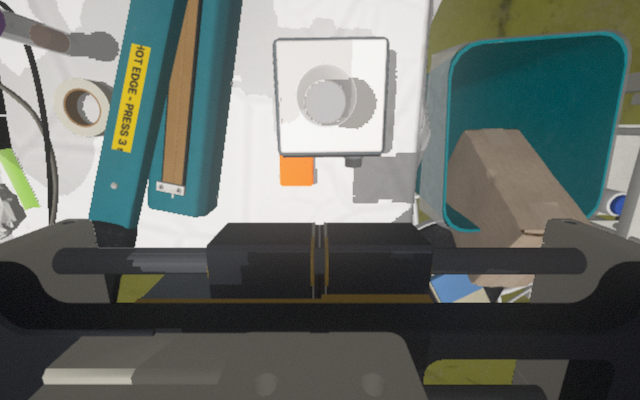

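The wedge sits under the front-left corner and the beaker stands. The stirrer's top corners are at (278,155), (388,155), (387,38) and (275,39). I'll locate the press point from these.

```bash
python3 - <<'E'
from h import *
import pickle
k=cam("wrist",pickle.load(open("pics/w6.pkl","rb")))
C=np.array([world(k,u,.063) for u in((278,155),(388.5,155),(387.5,38),(274.5,38.5))]);print(C.round(4),C.mean(0));print(np.linalg.norm(C-np.roll(C,-1,0),axis=1))
print("beaker base",world(k,(324,102),.066))
c=C.mean(0);c[2]=0;print("test", c+(C[2]-C[0])*[1,1,0]/2*.92/1.41*1.41*.046/.065*1.0)
st=robot.observe();T=R.from_euler('xyz',st['tool_rot']).as_matrix();print(T.T@(np.array([.603,-.391,.2])-st['tool_pos']))
E
```

```text
[[ 0.4936 -0.2825  0.063 ]
 [ 0.4936 -0.4124  0.063 ]
 [ 0.6173 -0.4036  0.063 ]
 [ 0.6169 -0.2834  0.063 ]] [ 0.55532766 -0.34547064  0.063     ]
[0.12987747 0.12403138 0.12019992 0.12328743]
beaker base [ 0.55249243 -0.33629244  0.066     ]
test [ 0.59559245 -0.38489123  0.        ]
[-0.14257141  0.04688711  0.05993673]
```

Emit:
apply_moves --pt "-0.03 0 0.013 0 9 0 1" --pt "-0.06 0 0.026 0 18 0 1" --pt "-0.09 0 0.04 0 27 0 1" --pt "-0.12 0 0.052 0 36 0 1" --pt "-0.1455 0 0.064 0 45 0 1"

```text
time: 17.18
tool_pos: [0.6072, -0.3954, 0.2466]
tool_rot: [-1.571, 0.0, 2.351]
contact_force: [-0.5, 0.5, -0.3]
opening: 0.0004
```

Emit:
apply_moves --pt "0 0.03 0 0 0 0 1" --pt "0 0.06 0 0 0 0 1" --pt "0 0.09 0 0 0 0 1" --pt "0 0.115 0 0 0 0 1" --pt "0 0.13 0 0 0 0 1"

```text
time: 17.8
tool_pos: [0.6058, -0.3949, 0.1152]
tool_rot: [-1.571, -0.002, 2.356]
contact_force: [-0.5, 0.8, 0.1]
opening: 0.0009
```

```bash
python3 force.py p0; python3 - <<'E'
from h import *
im=cams.read_camera("scene");cv2.imwrite("pics/s1.png",im);a=cams.read_camera("top")
c=np.hstack([cv2.resize(im[80:230,330:480],(500,500)),cv2.resize(cv2.imread("pics/p0.png"),None,fx=.45,fy=.45)[:180].repeat(1,0) if 0 else np.zeros((500,1,3),np.uint8)])
cv2.imwrite("pics/s1c.png",c)
E
```

```text
18.05 [ 0.6068 -0.3957  0.1181] [-0.15  0.31  0.01] [0.82 0.46 0.72]
```

View pics/s1c.png

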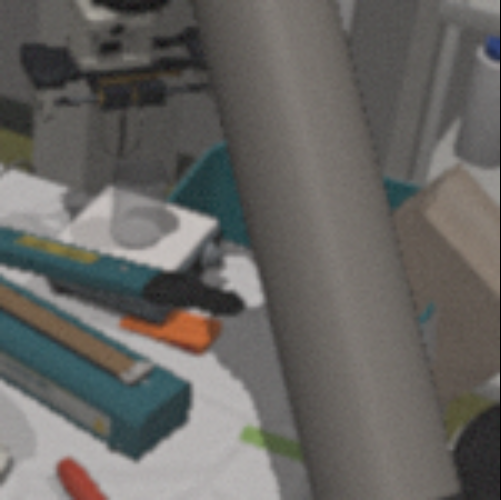

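The gripper is over the back-right corner, clear of the beaker, and the wedge is in place. Now a slow descent to contact.

Emit:
apply_moves --pt "0 0.008 0 0 0 0 1" --pt "0 0.016 0 0 0 0 1" --pt "0 0.023 0 0 0 0 1" --pt "0 0.03 0 0 0 0 1" --pt "0 0.034 0 0 0 0 1"

```text
time: 18.82
tool_pos: [0.6061, -0.3952, 0.0819]
tool_rot: [-1.571, -0.001, 2.356]
contact_force: [1.0, -0.2, 0.2]
opening: 0.0006
```

Emit:
apply_moves --pt "0 0.002 0 0 0 0 1" --pt "0 0.004 0 0 0 0 1" --pt "0 0.006 0 0 0 0 1" --pt "0 0.007 0 0 0 0 1" --pt "0 0.008 0 0 0 0 1"

```text
time: 19.45
tool_pos: [0.6064, -0.3954, 0.0749]
tool_rot: [-1.571, 0.0, 2.356]
contact_force: [-0.5, 0.9, 4.4]
opening: 0.0006
```

```bash
python3 force.py p1
```

```text
19.7 [ 0.6063 -0.3954  0.075 ] [-0.48  0.39  2.19] [0.53 0.5  1.25]
```

Contact came at a tip height of 64 mm, exactly the level plate height. Pressing a little more and holding.

Emit:
apply_moves --pt "0 0.0005 0 0 0 0 1" --pt "0 0.001 0 0 0 0 1" --pt "0 0.0015 0 0 0 0 1" --pt "0 0.0015 0 0 0 0 1" --pt "0 0.0015 0 0 0 0 1"

```text
time: 20.38
tool_pos: [0.6065, -0.3955, 0.0748]
tool_rot: [-1.571, 0.001, 2.356]
contact_force: [-2.2, 1.4, 8.1]
opening: 0.0004
```

```bash
python3 force.py p2
```

```text
20.625 [ 0.6065 -0.3955  0.0748] [-2.57  1.76  8.8 ] [0.33 0.46 0.66]
```

It held 8.8 N with only 0.2 mm of give. Backing away.

Emit:
apply_moves --pt "0 -0.005 0 0 0 0 1" --pt "0 -0.02 0 0 0 0 1" --pt "0 -0.05 0 0 0 0 1" --pt "0 -0.1 0 0 0 0 1" --pt "0 -0.16 0 0 0 0 1"

```text
time: 21.3
tool_pos: [0.6059, -0.395, 0.2344]
tool_rot: [-1.571, -0.002, 2.356]
contact_force: [1.1, -0.3, -0.1]
opening: 0.0004
```

Emit:
apply_moves --pt "0.015 -0.01 0.02 0 -9 0 1" --pt "0.03 -0.01 0.04 0 -18 0 1" --pt "0.045 -0.01 0.06 0 -27 0 1" --pt "0.055 -0.01 0.08 0 -36 0 1" --pt "0.055 -0.01 0.105 0 -45 0 1"

```text
time: 21.92
tool_pos: [0.4926, -0.4305, 0.2445]
tool_rot: [-1.57, 0.001, -3.136]
contact_force: [-0.5, -0.7, 0.3]
opening: 0.0002
```

```bash
python3 force.py w7
```

```text
22.175 [ 0.4936 -0.4304  0.2436] [-0.35 -0.53  0.01] [0.34 0.98 0.35]
```

View pics/w7.png

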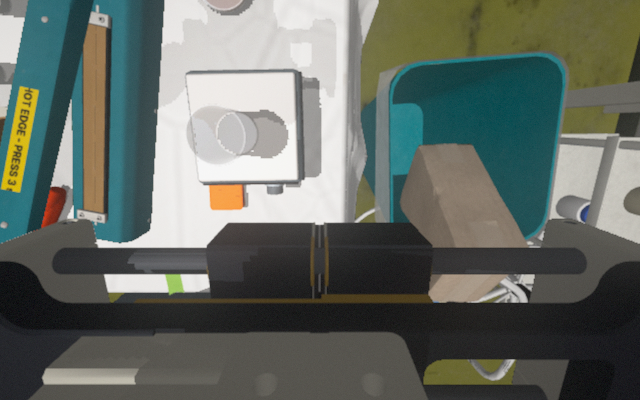

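The stirrer spans (187–302, 70–185), with the beaker upright on its plate at (236,133) and the wedge under the front-left corner at (226,197). The tool is clear of everything, so I'm handing in.

```bash
python3 -c "
from cell import robot
print(robot.hand_in())"
```

```text
the job is handed in; nothing more can be done
None
```

The stirrer now stands level on the wedge as far as I can tell, and the job is handed in. One force reading on the way may have broken the wrist limit.

**What I did:**
- I pushed the wedge sideways into line and straightened it. I then pushed its heel forward under the front-left foot.
- The push force rose from about 3 N to 7–8 N, which marks the back-right foot coming down. I went about 1.6 mm further and stopped.
- I pressed the plate's back-right corner with about 8.8 N and backed away.

**Last checks:**
- **Level:** contact at the corner came with the fingertips 64 mm above the bench, the level plate height. It gave only 0.2 mm under load. I did not measure the tilt angle directly.
- **Position:** the final picture shows the wedge under the foot and the beaker upright on the plate. The stirrer and beaker were within several millimetres of their start when measured before the press.
- **Clearance:** the arm is clear of everything.

**What went wrong or disagreed:**
- **Wrist force:** on one descent beside the wedge, at about 5.2 s, the fingertips bumped the bench. The force reading was briefly about 138 N, over the 120 N wrist limit. I can't tell whether that counts as a failure; after that I descended more slowly.
- **Push force:** before the far foot was down, the push read about 3 N, more than the stated 2 N. The reading is noisy by about 0.7 N.

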